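# Make up two spray-gun service kits

## Robot

A 7-joint arm with a two-finger parallel gripper is mounted at the origin on the work surface. World frame = base frame: x ahead of the robot, y to its left, z up, the work surface at z = 0. Lengths are in mm, angles in rad, forces in N, time in s.
With the tool pointing down it reaches from about 400 to 850 mm from the base axis. Payload 4.5 kg.
Tool frame: the origin (TCP) lies at the very end of the fingers, on their centre line; the grasp point (between the pads) lies 19 mm behind it (manip.pinch_z is the distance from the TCP to the grasp point, in mm); z points along the fingers, y is the line along which they close (so a half turn about z gives the same grasp; the last joint's range is limited). The gripper opens to 85 mm and grips with 20 to 120 N. Pads are 22 mm wide; open, the fingers measure 114 mm over their backs; the gripper's body (76 mm by 85 mm) begins 54 mm behind the grasp point. The pads swing forward as they close: fully open they stand 13 mm farther back than shut.
Start: joints at [-1.113, 0.689, -0.195, 1.565, 0.157, 0.902, -0.215], TCP at [257.001, 569.741, 231.317] pointing down, gripper open.
Joint ranges: [-3.01, 3.01], [-0.46, 2.08], [-1.47, 1.51], [0.13, 2.56], [-1, 4.14], [0.04, 2.09], [-2.66, 2.66]. Speed limits (rad/s): [2.57, 2.57, 3.14, 3.14, 3.14, 3.14, 3.14].

## Interface

Orientations are given as [roll, pitch, yaw] about the fixed x, y, z axes, in that order (R = Rz(yaw) Ry(pitch) Rx(roll)).
In Python, from station import manip, hand, kin, monitor, imaging, order gives the robot as it stands. Calls block until the motion is done:
- manip.move_to(position, orientation): joint-space move of the TCP to a pose.
- manip.move_linear(position, rot=None, feed=150): straight line of the TCP; rot=None keeps the orientation; feed is the mean speed in mm/s.
- manip.goto_joints(angles): joint-space move.
- hand.move_gripper(opening, strength=None): finger opening in mm; strength is the grip in N (None keeps the last); returns when the fingers have stopped.
- manip.pause(seconds).
- kin.solve_ik(position, orientation): joint angles nearest the present ones, or None.
- monitor.get_obs(): the state.
- imaging.camera(name): name is "side" or "top" or "wrist"; returns a dict with "frame" (420x560x3 uint8, red, green, blue), "intrinsics" (3x3 intrinsics, pixels), "world_from_camera" (4x4, takes a point from camera to world coordinates). Camera axes: x right, y down, z forward; pixel columns grow to the right and rows downward; lengths in mm; the calibration is good to about 2 mm. A picture is of the moment at which its call begins. There is no depth.
A pose or a line that the arm cannot do raises manip.IKError and nothing moves.
- order.hand_in(): hands the job in; it is judged then, once.
Trained networks look in a picture, given as the dict that the camera call returned (one of the last four; its "shot" number tells which), for a name from the list of things; names that differ only in an ending like _2 or _b are one class to them, and where a whole thing is asked for, a point or a joint stands for the part that bears it (a point fixed in the world has none). Each returns a list of dicts, best first, with "p" (0 to 1); they miss things now and then, are a little off and sometimes report something else, mostly with a low value. They report only what shows in the picture. A call takes as long as a camera call. They do not tell look-alikes from the thing itself.
- imaging.look_for(picture, target): "location" ([column, row] in pixels, amid what is visible of it).
The state is a dict: "clock": time; "qpos": joint angles; "joint_vel": joint speeds; "joint_torque": joint torques, N m; "position": TCP position; "orientation": TCP orientation; "contact_force": force on the tool from outside, world axes, zero at the start; "torque": the same for the moment, N m; "grip_width": finger opening in mm; "finger_force": force on a finger pad.
Only numpy, scipy, OpenCV 4.12 (cv2) and the standard library are available. Lean on these libraries where they do the work, as an engineer would, in place of code of your own. Each camera call takes 0.05 s, during which the arm holds its last target. There are 200 camera calls.

## Task

Make up the two spray-gun service kits from the parts on the bench. The round tray gets the big collar, turned to fit and pushed fully down over its keyed post, and the slim air filter standing upright inside its black ring; the rectangular tray gets the small collar on its post in the same way and the paint jar standing upright inside its ring. Keep the jar upright all the way, and leave the tape roll and the mixing cup standing where they are.

Things in the scene. Friction and masses are not known exactly. Their poses are not given: they have to be found in the camera images.
- big_collar_center (a point): Big collar: plain aluminium ring lying flat, outside diameter 58 mm, 36 mm tall, with a D-shaped through bore (bore diameter 26 mm, its flat 8 mm from the axis). Point: on the axis, half-way up (18 mm above its underside). z up; the x axis points from the axis towards the flat of the bore.
- small_collar_center (a point): Small collar: the same aluminium ring and the same D bore (diameter 26 mm, flat 8 mm from the axis), but outside diameter 42 mm; 36 mm tall. Point: on the axis, half-way up (18 mm above its underside). z up; the x axis points from the axis towards the flat of the bore.
- jar_center (a point): Paint jar: squat white jar, 44 mm diameter, with a steel screw lid of 47 mm diameter on its top 14 mm; 58 mm tall, standing upright. Point: on its axis, half-way up (29 mm above its underside). z up.
- filter_center (a point): Air filter: slim upright steel cylinder of 28 mm diameter between 10 and 66 mm above its underside, on a round foot of 38 mm diameter, with a 16 mm brass nipple on top; 80 mm tall overall. Point: on its axis, half-way up (40 mm above its underside). z up.
- round_post: Dark steel D-section post fixed on the round steel tray (170 mm across, rim 12 mm high): diameter 22 mm with its flat 6 mm from the axis, 44 mm tall, the top 6 mm tapered. Origin: on its axis at the tray's floor. z up; x points from the axis to the flat. A collar goes down only with its bore's flat on the post's flat side (within 8 degrees; 2 mm play), to stand on the tray floor.
- round_seat: Black ring fixed on the floor of the round steel tray (170 mm across, rim 12 mm high), 88 mm from that tray's post, inside diameter 62 mm, outside 68 mm, 8 mm high; the part stands within it on the tray's floor. Origin: its centre at the tray's floor (4 mm above the bench).
- square_post: Dark steel D-section post fixed on the rectangular steel tray (130 by 180 mm, rim 12 mm high): diameter 22 mm with its flat 6 mm from the axis, 44 mm tall, the top 6 mm tapered. Origin: on its axis at the tray's floor. z up; x points from the axis to the flat. A collar goes down only with its bore's flat on the post's flat side (within 8 degrees; 2 mm play), to stand on the tray floor.
- square_seat: Black ring fixed on the floor of the rectangular steel tray (130 by 180 mm, rim 12 mm high), 88 mm from that tray's post, inside diameter 62 mm, outside 68 mm, 8 mm high; the part stands within it on the tray's floor. Origin: its centre at the tray's floor (4 mm above the bench).
- tape_center (a point): Bystander among the stock, to be left alone: black roll of tape lying flat, 64 mm outside diameter with a round hole of 42 mm, 19 mm tall. Point: its centre, half-way up.
- mixing_cup: Bystander among the stock, to be left alone: open empty steel mixing cup, 64 mm across its mouth, 85 mm tall, standing upright. Origin: centre of its underside.
There are look-alikes about, which are no part of the job. Leave any green look-alike of the part that bears filter_center alone. What is shaped like the part that bears square_post but blue or green is not meant.

How it is judged:
By the outcome, as a careful person would: the job done as asked, in the order asked, and still so for the second after the job is handed in, with the robot touching nothing.
It also fails if it takes over 134 s, if anything falls off the work surface, if the arm or the gripper's body presses on something with over 40 N, if the wrist force passes 120 N, or if a joint passes its speed limit or range.

## Working session

There is one attempt and no reset: what is moved stays moved. The work goes in short steps, each a Python script; the robot and the scene stay as the last script left them, time stands still between calls to the robot, and variables do not carry over. Pictures are saved under pics/ and viewed, at most 14 in all, crops included, and the job is handed in when it is done.

```bash
mkdir -p pics; ls
cat > h.py <<'E'
import numpy as np, cv2
from station import manip, hand, kin, monitor, imaging, order
def save(pic,n): cv2.imwrite(f'pics/{n}.png',pic['frame'][:,:,::-1])
def px2w(pic,uv,z):
    T=np.array(pic['world_from_camera']);K=np.array(pic['intrinsics'])
    d=T[:3,:3]@np.linalg.solve(K,[uv[0],uv[1],1]);o=T[:3,3]
    return o+d*(z-o[2])/d[2]
def w2px(pic,p):
    T=np.linalg.inv(np.array(pic['world_from_camera']));K=np.array(pic['intrinsics'])
    q=K@(T[:3,:3]@np.array(p,float)+T[:3,3]);return q[:2]/q[2]
E
python3 - <<'E'
from h import *
o=monitor.get_obs();print(o['clock'],o['orientation'])
for n in ['top','side']:
    p=imaging.camera(n);save(p,n+'0');print(n,np.array(p['world_from_camera']).round(3).tolist(),np.array(p['intrinsics']).tolist())
    for t,z in dict(big_collar_center=18,small_collar_center=18,jar_center=29,filter_center=40,round_post=26,round_seat=8,square_post=26,square_seat=8,tape_center=10,mixing_cup=42).items():
        for r in imaging.look_for(p,t): 
            if r['p']>.2: print(t,round(r['p'],2),np.round(r['location']),px2w(p,r['location'],z).round())
E
```

```text
pics
0.0 [-3.13967266e+00  1.17012806e-04  2.71790784e+00]
top [[-0.016, -0.992, 0.126, 361.63], [-0.999, 0.02, 0.026, -13.505], [-0.028, -0.126, -0.992, 1186.381], [0.0, 0.0, 0.0, 1.0]] [[440.23437343002905, 0.0, 283.04896899908357], [0.0, 440.23437343002905, 207.6146157359572], [0.0, 0.0, 1.0]]
big_collar_center 0.84 [344. 202.] [ 522. -145.   18.]
small_collar_center 0.5 [288. 205.] [517.   4.  18.]
jar_center 0.56 [241. 207.] [512. 128.  29.]
filter_center 0.54 [271. 123.] [737.  44.  40.]
filter_center 0.46 [291. 163.] [627.  -8.  40.]
round_seat 0.65 [142. 205.] [526. 400.   8.]
square_post 0.64 [355. 295.] [ 277. -164.   26.]
square_post 0.46 [222. 278.] [328. 180.  26.]
square_seat 0.71 [442. 218.] [ 477. -405.    8.]
tape_center 0.49 [244. 156.] [655. 120.  10.]
mixing_cup 0.83 [336. 146.] [ 669. -128.   42.]
mixing_cup 0.31 [285. 203.] [520.  12.  42.]
side [[-0.997, -0.061, 0.05, 454.209], [-0.078, 0.709, -0.701, 782.392], [0.007, -0.703, -0.711, 892.64], [0.0, 0.0, 0.0, 1.0]] [[423.69740374914187, 0.0, 278.74411071359566], [0.0, 423.69740374914187, 208.1498463366401], [0.0, 0.0, 1.0]]
big_collar_center 0.91 [278. 193.] [ 524. -142.   18.]
small_collar_center 0.63 [276. 233.] [516.  17.  18.]
jar_center 0.94 [270. 266.] [520. 137.  29.]
filter_center 0.75 [231. 222.] [641.   6.  40.]
filter_center 0.57 [190. 232.] [745.  51.  40.]
round_post 0.49 [263. 379.] [508. 423.  26.]
round_seat 0.51 [262. 351.] [517. 354.   8.]
square_post 0.54 [348. 285.] [325. 177.  26.]
square_post 0.4 [290. 163.] [ 494. -277.   26.]
square_seat 0.52 [230. 184.] [ 676. -183.    8.]
square_seat 0.45 [347. 272.] [324. 123.   8.]
tape_center 0.58 [225. 269.] [636. 143.  10.]
mixing_cup 0.97 [231. 184.] [ 665. -144.   42.]
mixing_cup 0.54 [270. 324.] [505. 306.  42.]
```

Run:
```python
import cv2
for n in ['top0','side0']:
    a=cv2.imread(f'pics/{n}.png'); cv2.imwrite(f'pics/{n}b.png',cv2.resize(a,(800,600),interpolation=cv2.INTER_CUBIC))
```

```text
(no output)
```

View pics/top0b.png

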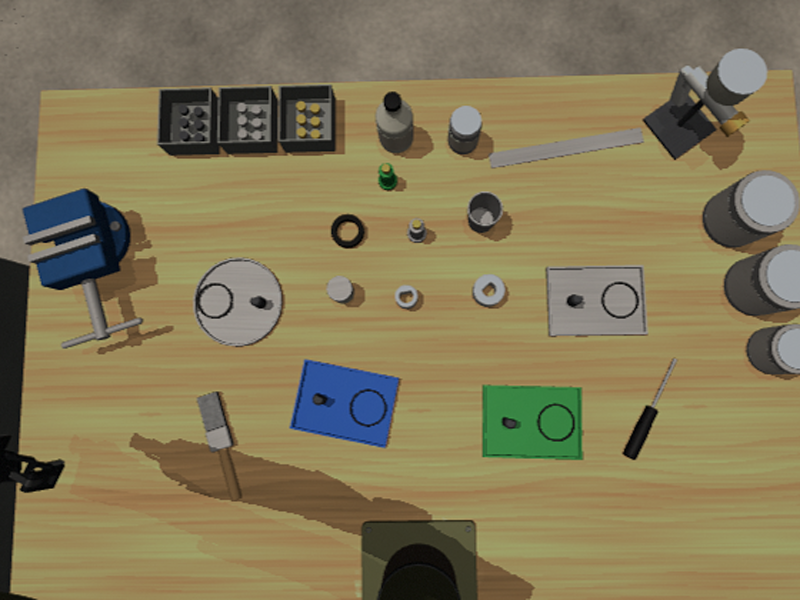

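View pics/side0b.png

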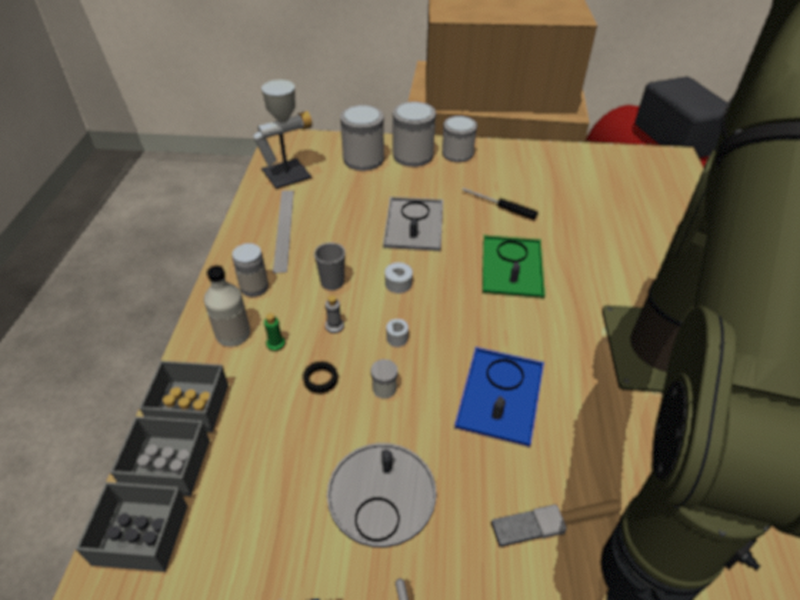

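The top view shows the steel round tray at (239,302) with its post at (258,301) and ring at (214,300). The grey rectangular tray is at (597,300), with its post at (575,300) and ring at (620,300). The big collar is at (489,291), small collar (406,296), jar (340,290), steel filter (417,231) and its green look-alike (387,177). The side view agrees, and the blue and green trays are decoys. Next I'll survey with the wrist camera.

```bash
cat > s1.py <<'E'
from h import *
import pickle
pics={}
def yawfor(p): # keep yaw for first
    return 2.7179-np.pi/2
for n,p in dict(round=(500,375,330),jar=(500,130,300),stock=(540,0,300),big=(500,-145,300),square=(470,-385,330)).items():
    best=None
    for yaw in np.arange(-np.pi,np.pi,np.pi/2):
        q=kin.solve_ik(p,[np.pi,0,yaw])
        if q is not None:
            c=np.abs(np.array(q)-monitor.get_obs()['qpos']).max()
            if best is None or c<best[0]: best=(c,yaw)
    manip.move_to(p,[np.pi,0,best[1]]); manip.pause(.2)
    pic=imaging.camera('wrist');save(pic,'w_'+n);pics[n]=pic
    o=monitor.get_obs();print(n,best[1],o['clock'],np.round(o['qpos'],2),np.array(pic['world_from_camera'])[:3,3].round())
pickle.dump(pics,open('p.pkl','wb'))
print(np.array(pic['world_from_camera']).round(3).tolist(),pic['intrinsics'])
ims=[cv2.resize(pics[n]['frame'][:,:,::-1],(400,300)) for n in ['round','jar','stock','square']]
cv2.imwrite('pics/m1.png',np.vstack([np.hstack(ims[:2]),np.hstack(ims[2:])]))
E
python3 s1.py
```

```text
round 1.5707963267948966 2.5917 [-0.78  0.59  0.11  1.44 -0.07  1.11 -0.66] [499. 460. 472.]
jar 1.5707963267948966 3.8167 [-0.41  0.46  0.1   1.81 -0.06  0.88 -0.28] [500. 215. 442.]
stock 1.5707963267948966 4.6667 [-0.15  0.49  0.11  1.74 -0.06  0.91 -0.02] [540.  85. 442.]
big 1.5707963267948966 5.5667 [ 0.12  0.46  0.11  1.8  -0.06  0.88  0.26] [501. -60. 442.]
square 1.5707963267948966 6.775 [ 0.54  0.57  0.12  1.5  -0.07  1.09  0.68] [ 471. -300.  472.]
[[1.0, 0.003, 0.001, 471.319], [0.003, -0.949, -0.315, -299.847], [0.0, 0.315, -0.949, 472.445], [0.0, 0.0, 0.0, 1.0]] [[374.3973502    0.         278.56346687]
 [  0.         374.3973502  200.79054532]
 [  0.           0.           1.        ]]
```

View pics/m1.png

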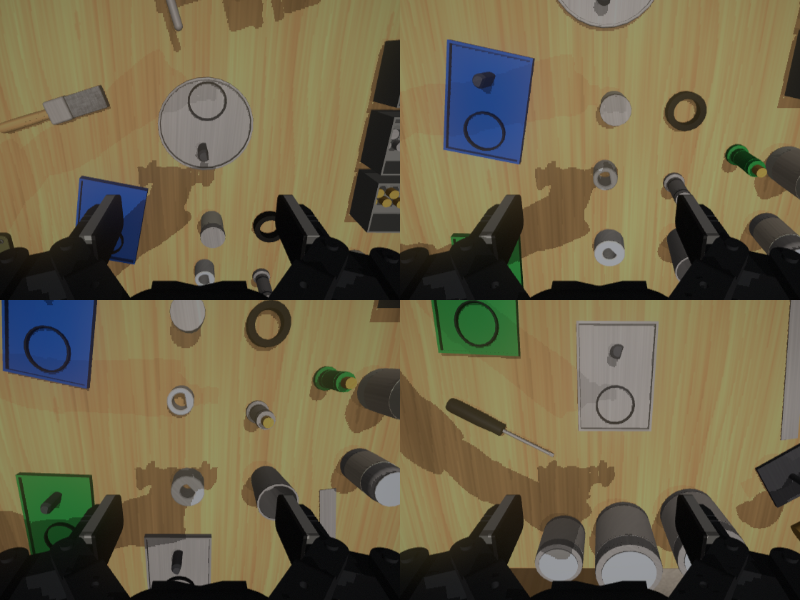

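The wrist views show every part unobstructed: the round tray at about (205,122) and the grey tray at about (617,375) in the montage. Next I'll shoot each part from straight above with two opposite yaws, rectified at the height of its top face.

```bash
cat >> h.py <<'E'
def rect(pic,c,z,half=45,s=3):
    """rectified view of plane z about c: image right=+x, up=+y, s px/mm"""
    g=np.array([[-half,half],[half,half],[half,-half],[-half,-half]],float)
    src=np.float32([w2px(pic,[c[0]+a,c[1]+b,z]) for a,b in g]);n=2*half*s
    return cv2.warpPerspective(pic['frame'],cv2.getPerspectiveTransform(src,np.float32([[0,0],[n,0],[n,n],[0,n]])),(n,n),flags=cv2.INTER_CUBIC)
def shoot(c,yaw,zc=250):
    """camera straight above c; yaw +-pi/2"""
    s=np.sign(yaw); manip.move_to([c[0],c[1]-85*s,zc-142],[np.pi,0,yaw]); manip.pause(.25)
    return imaging.camera('wrist')
E
cat > s2.py <<'E'
from h import *
import pickle
top=imaging.camera('top')
c={'spost':px2w(top,(402.5,210),30),'big':px2w(top,(342.5,203.5),36),'small':px2w(top,(284.5,207.5),36),'filter':px2w(top,(292,158),76),'jar':px2w(top,(238,202),58),'rpost':px2w(top,(180.6,210.7),30)}
zt=dict(spost=48,big=36,small=36,filter=80,jar=58,rpost=48)
out={};
for k in c:
  for yaw in (np.pi/2,-np.pi/2):
    out[k,yaw>0]=shoot(c[k],yaw,250 if k!='filter' else 280)
print(monitor.get_obs()['clock'],{k:v.round() for k,v in c.items()})
pickle.dump((c,zt,out),open('p2.pkl','wb'))
t=[[cv2.resize(rect(out[k,b],c[k],zt[k])[:,:,::-1],(133*1,133)) for k in c] for b in (True,False)]
rows=[np.hstack([cv2.resize(rect(out[k,b],c[k],zt[k])[:,:,::-1],(266,266)) for k in ks]) for b in (True,) for ks in (['spost','big','small'],['filter','jar','rpost'])]
cv2.imwrite('pics/r1.png',np.vstack(rows))
rows=[np.hstack([cv2.resize(rect(out[k,b],c[k],zt[k])[:,:,::-1],(266,266)) for k in ks]) for b in (False,) for ks in (['spost','big','small'],['filter','jar','rpost'])]
cv2.imwrite('pics/r2.png',np.vstack(rows))
E
python3 s2.py
```

```text
31.7333 {'spost': array([ 496., -297.,   30.]), 'big': array([ 516., -140.,   36.]), 'small': array([508.,  12.,  36.]), 'filter': array([631., -10.,  76.]), 'jar': array([522., 132.,  58.]), 'rpost': array([506., 290.,  30.])}
```

View pics/r1.png

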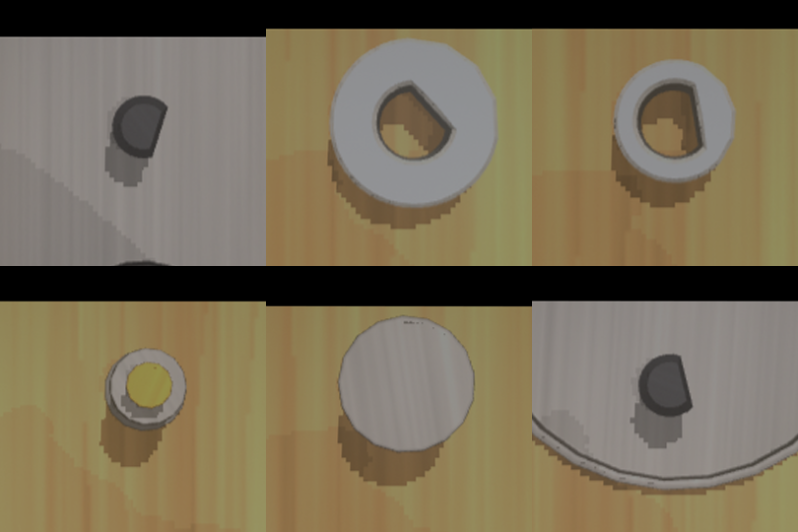

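View pics/r2.png

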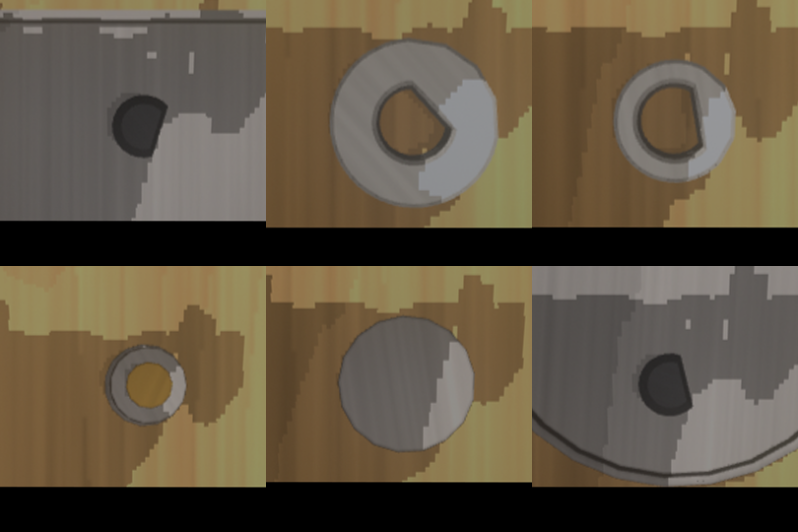

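Both yaws agree, so the calibration is good. The D flats are clear in each tile: square post at (159,130), big collar (432,104), small collar (697,115) and round post (686,381). Now I'll fit templates numerically and locate the rings.

```bash
cat > s3.py <<'E'
from h import *
import pickle,json
from scipy.optimize import minimize
c,zt,out=pickle.load(open('p2.pkl','rb'));S=4;H=45
yy,xx=np.mgrid[:2*H*S,:2*H*S];X=(xx+.5)/S-H;Y=H-(yy+.5)/S
def comp(m):
    n,l,st,ce=cv2.connectedComponentsWithStats(m.astype(np.uint8)*255)
    ok=[i for i in range(1,n) if st[i,4]>150*S]
    i=min(ok,key=lambda i:np.hypot(*(ce[i]-H*S-0*S))); return l==i
def soft(v): return 1/(1+np.exp(-v*4))
def fitD(m,r,f):
    x0,y0=X[m].mean(),Y[m].mean();best=None
    for a in np.arange(0,6.28,.5):
        def cost(p):
            d=np.minimum(p[3]-np.hypot(X-p[0],Y-p[1]),p[3]*f/r-((X-p[0])*np.cos(p[2])+(Y-p[1])*np.sin(p[2])))
            return np.abs(soft(d)-m).mean()
        q=minimize(cost,[x0,y0,a,r],method='Nelder-Mead',options=dict(maxiter=250,initial_simplex=np.array([x0,y0,a,r])+np.vstack([np.zeros(4),np.diag([1.5,1.5,.3,.7])])))
        if best is None or q.fun<best.fun: best=q
    return best.x,best.fun
P={}
for k in c:
    for b in (True,False):
        im=rect(out[k,b],c[k],zt[k],H,S);g=im.max(2).astype(int);sat=(g-im.min(2))/np.maximum(g,1)
        R=np.hypot(X,Y)
        if 'post' in k: m=comp((g<80)&(R<25)) if b else comp((g<62)&(R<25)); x,e=fitD(m,11,6)
        elif k in('big','small'):
            ring=comp((sat<.2)&(g>95)) if b else (sat<.2)&(g>75)
            cn=max(cv2.findContours(ring.astype(np.uint8),cv2.RETR_EXTERNAL,cv2.CHAIN_APPROX_NONE)[0],key=cv2.contourArea)
            (u,v),rr=cv2.minEnclosingCircle(cn);hull=np.zeros_like(g,np.uint8);cv2.drawContours(hull,[cn],-1,1,-1)
            print(k,'outer',c[k][:2]+[u/S-H,H-v/S],rr/S)
            m=comp((hull>0)&~ring); x,e=fitD(m,13,8)
        else:
            m=comp((sat>.35)&(g>85)&(R<14)&(im[:,:,1]>.8*g)) if k=='filter' else comp((sat<.2)&(R<40))
            cn=max(cv2.findContours(m.astype(np.uint8),0,1)[0],key=cv2.contourArea);(u,v),rr=cv2.minEnclosingCircle(cn)
            x,e=np.array([u/S-H,H-v/S,0,rr/S]),0
        print(k,b,(c[k][:2]+x[:2]).round(1),'ang',np.degrees(x[2]).round(1)%360,'r',x[3].round(1),round(e,4))
        P.setdefault(k,[]).append(list(c[k][:2]+x[:2])+[x[2]])
old=pickle.load(open('p.pkl','rb'))
for k,cc in dict(round=(510,380),square=(500,-385)).items():
    im=rect(old[k],cc,12,60,4);g=im.max(2)
    for cn in cv2.findContours((g<95).astype(np.uint8),cv2.RETR_LIST,cv2.CHAIN_APPROX_NONE)[0]:
        (u,v),r=cv2.minEnclosingCircle(cn)
        if 28<r/4<37: e=cv2.fitEllipse(cn);print(k,'seat',cc[0]+u/4-60,cc[1]+60-v/4,r/4,[round(t/4,1) for t in e[1]],cc[0]+e[0][0]/4-60,cc[1]+60-e[0][1]/4)
E
python3 s3.py
```

```text
spost True [ 499.8 -295.4] ang 342.6 r 10.5 0.0027
spost False [ 499.8 -295. ] ang 341.9 r 10.5 0.0027
big outer [ 520.96712303 -136.53233165] 28.823158264160156
big True [ 521.1 -136.5] ang 42.2 r 12.7 0.0035
big outer [ 520.99047661 -136.57531184] 28.762239456176758
big False [ 520.9 -136.7] ang 41.8 r 12.7 0.0036
small outer [511.47761121  16.68310851] 20.803165435791016
small True [511.7  16.7] ang 9.699999999999989 r 12.8 0.0034
small outer [511.48754468  16.56124038] 20.77227783203125
small False [511.5  16.4] ang 9.399999999999977 r 12.6 0.0035
filter True [636.6  -5.2] ang 0.0 r 7.8 0Traceback (most recent call last):
  File "s3.py", line 33, in <module>
    m=comp((sat>.35)&(g>85)&(R<14)&(im[:,:,1]>.8*g)) if k=='filter' else comp((sat<.2)&(R<40))
      ~~~~^^^^^^^^^^^^^^^^^^^^^^^^^^^^^^^^^^^^^^^^^^
  File "s3.py", line 9, in comp
    i=min(ok,key=lambda i:np.hypot(*(ce[i]-H*S-0*S))); return l==i
ValueError: min() iterable argument is empty
```

```bash
sed -i "s/    for b in (True,False):/    for b in ((True,) if k in('filter','jar') else (True,False)):/" s3.py; python3 s3.py | grep -v outer | tail -n +7
```

```text
filter True [636.6  -5.2] ang 0.0 r 7.8 0
jar True [524.6 137.6] ang 0.0 r 23.1 0
rpost True [507.5 294. ] ang 13.8 r 10.5 0.0027
rpost False [507.5 294.4] ang 13.5 r 10.5 0.0027
round seat 512.1817512512207 383.4464874267578 30.580677032470703 [59.3, 60.1] 512.1157417297363 383.0194435119629
round seat 511.8449058532715 383.03222274780273 34.933040618896484 [67.2, 68.1] 512.3246765136719 382.7166633605957
square seat 498.9528121948242 -381.98559951782227 30.57183837890625 [59.8, 60.3] 498.97192001342773 -382.0717430114746
square seat 498.97703552246094 -382.45362091064453 34.36843490600586 [67.2, 67.7] 499.2248344421387 -382.37472915649414
```

```bash
cat >> h.py <<'E'
HI=150
D=lambda yaw:[np.pi,0,np.radians(yaw)]
def pick(xy,h,yaw,width,force=45,z0=0):
    hand.move_gripper(85)
    manip.move_to([*xy,HI],D(yaw)); manip.move_linear([*xy,z0+h],feed=180)
    hand.move_gripper(max(width-12,0),force); w=monitor.get_obs()['grip_width']
    manip.move_linear([*xy,HI],feed=180); o=monitor.get_obs()
    print('picked w',w,o['grip_width'],'F',o['finger_force'],'clock',o['clock'])
def lower(xy,zend,zstart,yaw,limit=12,feed=40,step=3):
    """guarded descent; returns True at zend"""
    manip.move_to([*xy,HI],D(yaw)); manip.move_linear([*xy,zstart],feed=150); manip.pause(.2)
    f0=np.array(monitor.get_obs()['contact_force']);z=zstart
    while z>zend:
        z=max(z-step,zend); manip.move_linear([*xy,z],feed=feed)
        f=np.array(monitor.get_obs()['contact_force'])-f0
        if f[2]>limit: break
    print('z cmd',z,'target',zend,'df',f.round(1),'pos',np.round(monitor.get_obs()['position'],1)); return z<=zend+2
def release(xy,width):
    hand.move_gripper(width+16); manip.move_linear([*xy,HI],feed=180); print('clock',monitor.get_obs()['clock'])
E
python3 - <<'E'
from h import *
pick((521,-136.6),8,104.1,58)
ok=lower((507.5,294.2),12,64,75.8)
if ok: release((507.5,294.2),58)
E
```

```text
picked w 56.83124315311481 56.6970384916508 F 48.32233498804271 clock 36.0667
z cmd 12 target 12 df [-1.4 -0.4 14.1] pos [507.9 294.5  13.3]
clock 44.3083
```

Run:
```python
from h import *
pick((636.6,-5.2),18,90,28,40)
ok=lower((512.2,382.9),22.5,50,90,limit=8,feed=60)
release((512.2,382.9),28)
p=shoot((508,340),np.pi/2,290);save(p,'chk1');
a=rect(p,(508,340),40,75,4)[:,:,::-1];cv2.imwrite('pics/chk1r.png',a)
```

```text
picked w 26.636199415096613 26.57296962721013 F 39.34961020946503 clock 48.15
z cmd 22.5 target 22.5 df [ 0.5 -0.3  1.3] pos [512.2 382.9  22.6]
clock 54.35
```

View pics/chk1r.png

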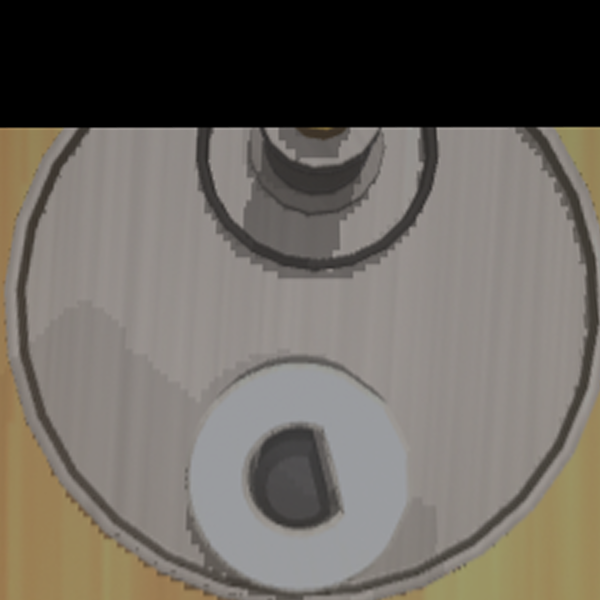

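The collar sits around the post at (300,475) with its flats aligned, and its apparent size means it isn't sitting high. The filter stands inside its ring at (318,160). On to the rectangular tray.

Run:
```python
from h import *
pick((511.6,16.6),8,103.7,42)
ok=lower((499.8,-295.2),12,64,76.3)
if ok: release((499.8,-295.2),42)
```

```text
picked w 40.687191952910254 40.79048198661974 F 45.4737897310406 clock 59.0167
z cmd 12 target 12 df [-1.9  1.9  9.4] pos [ 500.  -295.3   13. ]
clock 66.8583
```

Run:
```python
from h import *
pick((524.6,137.6),33,90,47,60)
t=(499,-382.1)
manip.move_linear([*t,HI],feed=130)
ok=lower(t,37.3,60,90,limit=8,feed=50)
release(t,47)
a=[]
p=shoot((500,-340),np.pi/2,290); a.append(rect(p,(500,-340),40,75,4))
manip.move_to([450,0,300],D(90))
s=imaging.camera('side');save(s,'side9')
t=imaging.camera('top')
cv2.imwrite('pics/chk2.png',np.hstack([cv2.resize(a[0],(400,400)),cv2.resize(s['frame'][130:400,150:420],(400,400))])[:,:,::-1])
print(monitor.get_obs()['clock'])
```

```text
picked w 45.47782027691665 44.85205098591304 F 61.36479377746582 clock 70.8917
z cmd 37.3 target 37.3 df [-1.7  0.5  6.8] pos [ 499.1 -382.3   38.3]
clock 79.3333
81.6917
```

View pics/chk2.png

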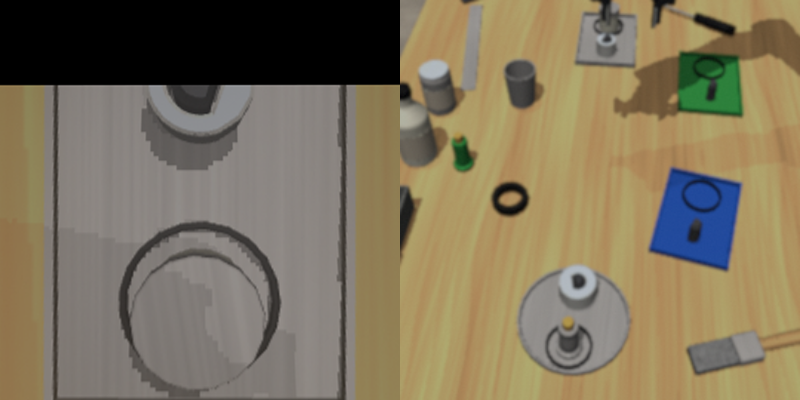

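The left view shows the jar lid at (198,320), inside the ring. The scaled lid diameter of 46.5 mm means it stands at full height and upright. The side view shows the round kit is good, with the tape and cup untouched. The small collar is only partly in view, so I'll take one more look at it.

Run:
```python
from h import *
p=shoot((499.8,-295.2),np.pi/2,260); a=rect(p,(499.8,-320),40,50,4)
p=shoot((507.5,294.2),np.pi/2,260); b=rect(p,(507.5,294.2),40,50,4)
manip.move_to([420,200,300],D(90)); manip.pause(.5)
s=imaging.camera('side');save(s,'side10')
c=s['frame'][120:200,240:340]
cv2.imwrite('pics/chk3.png',np.hstack([cv2.resize(a,(260,400)[::1]) if 0 else cv2.resize(a,(260,260)),cv2.resize(b,(260,260)),cv2.resize(c,(270,260),interpolation=cv2.INTER_CUBIC)])[:,:,::-1])
print(monitor.get_obs()['clock'])
```

```text
87.35
```

View pics/chk3.png

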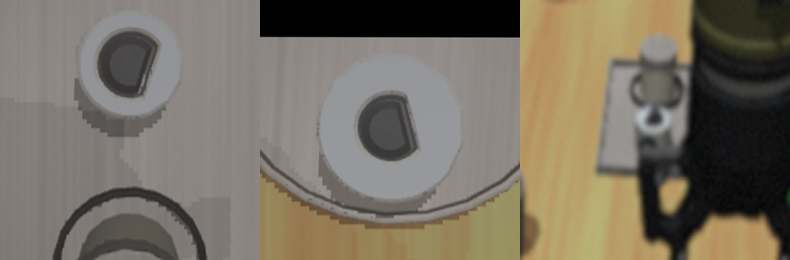

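The left tile shows the small collar at (130,63) keyed over its post, with its flat aligned and level. The middle tile shows the big collar at (390,127) in the same state. The right tile shows the jar upright in its ring. Everything is in place, so I'm handing in.

```bash
python3 -c "
from h import *
print(order.hand_in())"
```

```text
the job is handed in; nothing more can be done
None
```

Both kits are made up and handed in at about 87 s of the 134 s allowed: each collar is keyed and down on its post, the filter and jar stand upright in their rings, and the tape roll and mixing cup are untouched.

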